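# Shut the leaf case

### The job

Shut the gilder's leaf case against draughts, using only the fingertips: push both trays in until they are fully home, their fronts flush with the case, and press the open lid down until it is fully shut, in whichever order you like. Do not reach into the trays, where the lining and leaf must not be touched, do not lift or pull out a tray or raise the lid further, and leave the pot, bottle, jar and piece of moulding around the case where they stand.

Things in the scene. Friction and masses are not known exactly. Their poses are not given: they have to be found in the camera images.
- case: Mid-brown wooden case fixed to the bench, 200 deep (x), 290 wide (y), 93 high with lid shut. Origin: centre of underside; x to its back, y to its left seen from the robot, z up. Front at x = -100 mm. Two open-fronted bays side by side, 130 wide, 47 high, between 10 mm walls; back wall inside at x = +90 mm. Above them a shallow compartment, rim at z = 85 mm, under the lid.
- tray_left: Left (+y) of two light-wood open trays sliding like drawers, loose, on the bench in the case's bays (1.5 mm play each side); 190 deep (x), 127 wide, front 43 high, 10 thick, sides and back 36 high; 0.2-0.5 kg; gold-coloured leaf in it. Origin: centre of underside; axes as the case's. Middle at y = +70 mm in the case frame. Home: back against the bay's back wall, origin at x = -5 mm.
- tray_right: Right (-y) of two light-wood open trays sliding like drawers, loose, on the bench in the case's bays (1.5 mm play each side); 190 deep (x), 127 wide, front 43 high, 10 thick, sides and back 36 high; 0.2-0.5 kg; silver-coloured leaf in it. Origin: centre of underside; axes as the case's. Middle at y = -70 mm in the case frame. Home: back against the bay's back wall, origin at x = -5 mm.
- leaf_left: Lining and leaf of the left tray, fixed in it: grey felt 3 thick inside its front (up to 41 mm high) and its sides and back (to 34), and two stacks of leaf, tops 20 mm above the bench. Delicate: not to be touched. Origin as the tray's.
- leaf_right: Lining and leaf of the right tray, fixed in it: grey felt 3 thick inside its front (up to 41 mm high) and its sides and back (to 34), and two stacks of leaf, tops 20 mm above the bench. Delicate: not to be touched. Origin as the tray's.
- tray_left_front (a point): Centre of the outer face of the left tray's front, 21.5 mm above the bench; plain, with a flat brass label frame and no handle. At the start it stands 25 to 85 mm out of the case front, towards the robot; home, it is flush with the case front, x = -100 mm in the case frame. Sliding takes 1-5 N.
- tray_right_front (a point): Centre of the outer face of the right tray's front, 21.5 mm above the bench; plain, with a flat brass label frame and no handle. At the start it stands 25 to 85 mm out of the case front, towards the robot; home, it is flush with the case front, x = -100 mm in the case frame. Sliding takes 1-5 N.
- lid (a joint): Lid angle, rad: 0 shut and level, grows as it opens upward; 0.5 to 0.95 at the start. Hinge line along y at the case's far upper edge (x = +100 mm, z = 85 mm in the case frame). The hinge is stiff: the lid stays where left; closing it takes about 3 N straight down on its top face 85 mm from the hinge line, less further out.
- lid_edge (a point): Middle of the upper edge of the lid's free end. The lid is a wooden board, 200 from hinge to free edge, 290 wide, 8 thick, 0.25 kg; shut, it covers the case, top at z = 93 mm.
- brush_pot: White round pot holding three brushes, 72 dia, 95 high, 180 with the brushes; origin under its centre. Stands beside the case; leave alone.
- size_bottle: Amber bottle, 60 dia, 140 high; origin under its centre. Stands beside the case; leave alone.
- wax_jar: Low jar, 64 dia, 45 high; origin under its centre. Stands to one side before the case; leave alone.
- moulding: Short piece of wooden moulding with a bead row, 120 x 50 x 28 high; origin under its centre. Lies to one side before the case; leave alone.

How it is judged (in metres and radians):
At the end, for the whole second after the job is handed in: Both tray fronts are within 5 mm of flush with the case front (10 mm if too deep), the trays lie flat and at rest, the lid is shut to within 0.04 rad and at rest, and the pot, bottle, jar and moulding are within 20 mm of where they stood (x of tray_left_front in the frame of case between -0.105 and -0.09 m and height (world z) of each of tray_left, tray_right below 0.006 m and linear speed of each of tray_left, tray_right below 0.02 m/s and x of tray_right_front in the frame of case between -0.105 and -0.09 m and value of joint lid below 0.04 rad and velocity of joint lid below 0.05 rad/s and distance of each of brush_pot, size_bottle, wax_jar, moulding from where it was at the start of the episode below 0.02 m); the robot touches nothing.
It fails at once if the pot, bottle, jar or piece of moulding is moved more than 20 mm (distance of any of brush_pot, size_bottle, wax_jar, moulding from where it was at the start of the episode above 0.02 m).
It fails at once if a tray is lifted (more than 12 mm off the bench, or tipped more than 0.12 rad) (height (world z) of any of tray_left, tray_right above 0.012 m or angle between any of tray_left, tray_right's own z axis and vertical above 0.12 rad).
It fails at once if a tray is pulled further out (its front more than 100 mm proud of the case front) (x of any of tray_left_front, tray_right_front in the frame of case below -0.2 m).
It fails at once if the lid is raised further open (over 1.1 rad) (value of joint lid above 1.1 rad).
It fails at once if the fingers touch the lining or leaf inside a tray (over 1 N) (contact force between the fingers and leaf_left above 1 N or contact force between the fingers and leaf_right above 1 N).
It also fails if it takes over 61 s, if anything falls off the work surface, if the arm or the gripper's body presses on something with over 40 N, if the wrist force passes 120 N, or if a joint passes its speed limit or range.

### The arm

A 6-joint arm with a two-finger parallel gripper is mounted at the origin on the work surface. World frame = base frame: x ahead of the robot, y to its left, z up, the work surface at z = 0. Lengths are in mm, angles in degrees, forces in N, time in s.
With the tool pointing down it reaches from about 325 to 775 mm from the base axis. Payload 5.5 kg.
Tool frame: the origin (TCP) lies between the finger pads; the fingertips stand 11 mm ahead of it and the grasp point (between the pads) lies 8 mm behind it (manip.tip_reach is the distance from the TCP to the fingertips, in mm); z points along the fingers, y is the line along which they close (so a half turn about z gives the same grasp; the last joint's range is limited). The gripper opens to 88 mm and grips with 3 to 60 N. Pads are 20 mm wide; open, the fingers measure 115 mm over their backs; the gripper's body (75 mm by 178 mm) begins 61 mm behind the grasp point.
Start: joints at [-76.645, 5.22, 70.514, -0, 104.267, -3.249], TCP at [171.456, -574.995, 233.631] pointing down, gripper open.
Joint ranges: [-164.24, 164.24], [-49.07, 125.15], [9.68, 141.18], [-86.29, 266.29], [3.28, 154.24], [-151.56, 151.56]. Speed limits (degrees/s): [147.25, 147.25, 172.46, 180, 180, 180].

### API

Orientations are given as a 3x3 rotation matrix whose columns are the frame's x, y, z axes.
In Python, from rig import telemetry, cams, manip gives the robot as it stands. The module is installed in compiled form; this text tells all that it offers.
- The arm moves only by the tool jog_arm, never from a script. Its argument "commands" is a list that holds one entry, the list of rows, each a list of 6 numbers: the shift along the tool's x, y, z in mm, then the turn, a rotation vector about the tool's x, y, z in degrees. In form: [[[dx, dy, dz, ax, ay, az], ...]]. A call has 1 to 20 rows; each row shifts and turns the commanded pose from where the row before left it, along the tool's axes as they then stand; what a row does not reach is not made up. A row lasts 1/8 s, in which the tool goes at most 62.5 mm and 10.7 degrees, less where a joint would pass 70% of its speed; a pose out of reach is approached as far as the arm can. A call is refused whole if a number of a shift passes 62.5 or a number of a turn 10.7, either way. A call with a gripper value outside its range is refused whole. "claw" is the closure, from 0 (fully open) to 1 (shut), set as the call begins (left out, the last holds). The fingers move at their own pace and stop on an object; the grip force is fixed at half the most. Time passes only in rows, so rows that do not move let the fingers close. It gives the time, the measured TCP pose, the force, the opening and the grip force at its end, in the units of the state.
- telemetry.get_state(): the state, without advancing time (a new reading comes with each control period).
- cams.capture(name): name is "side" or "top"; returns the picture (384x512x3 uint8, red, green, blue); there is no depth.
- cams.camera_model(name): a dict with "fx", "fy", "cx", "cy" (pixels), "extrinsics" (4x4, takes a point from world to camera coordinates). Camera axes: x right, y down, z forward; pixel columns grow to the right and rows downward; lengths in mm; the calibration is good to about 2 mm. A picture is of the moment at which its call begins. camera_model takes no time and is no camera call.
- manip.close_job(): hands the job in; it is judged then, once.
The state is a dict: "clock": time; "joint_pos": joint angles; "joint_vel": joint speeds; "tau": joint torques, N m; "ee_pos": TCP position; "eef_rot": TCP orientation; "force": force on the tool from outside, world axes, zero at the start; "wrist_torque": the same for the moment, N m; "gripper_width": opening from 0.0 (shut) to 1.0 (fully open); "grasp_force": force on a finger pad.
Only numpy, scipy, OpenCV 4.12 (cv2) and the standard library are available. Lean on these libraries where they do the work, as an engineer would, in place of code of your own. Each camera call takes 0.05 s, during which the arm holds its last target. There are 200 camera calls.

## Working session

There is one attempt and no reset: what is moved stays moved. The work goes in short steps, Python scripts to look and compute and a tool call to move; the robot and the scene stay as the last step left them, time stands still between calls to the robot, and variables do not carry over. Pictures are saved under pics/ and viewed, at most 10 in all, crops included, and the job is handed in when it is done.

Besides the shell and the picture viewer there is one more tool, called after "Request:" as a command line: name --argument value ..., lists and objects as JSON in quotes. jog_arm: Moves the arm, as the interface text tells. Its arguments: {"type":"object","properties":{"commands":{"type":"array"},"claw":{"type":"number"}},"required":["commands"]}

```bash
mkdir -p pics; python3 - <<'E'
from rig import telemetry,cams,manip
import cv2,numpy as np
for n in("top","side"):
    cv2.imwrite(f"pics/{n}0.png",cv2.resize(cams.capture(n)[:,:,::-1],(800,600),interpolation=cv2.INTER_CUBIC))
    m=cams.camera_model(n);print(n,m["fx"],m["fy"],m["cx"],m["cy"],np.round(m["extrinsics"],4).tolist())
s=telemetry.get_state();print(s["clock"],s["ee_pos"],np.round(s["eef_rot"],3).tolist(),s["gripper_width"])
E
```

```text
top 421.61272814170735 421.61272814170735 252.08724811404943 198.18347000627705 [[0.0285, -0.9993, 0.0225, 1.2875], [-0.9892, -0.0314, -0.1432, 598.8982], [0.1438, -0.0182, -0.9894, 1011.5802], [0.0, 0.0, 0.0, 1.0]]
side 405.68716956969337 405.68716956969337 257.4763586997424 190.24343054678124 [[-0.9944, -0.1046, 0.0172, 573.4353], [-0.0701, 0.5271, -0.8469, 127.7176], [0.0795, -0.8433, -0.5315, 1100.8163], [0.0, 0.0, 0.0, 1.0]]
0.1 [ 171.38619712 -574.73545545  232.61563022] [[0.958, 0.286, -0.0], [0.286, -0.958, 0.002], [0.0, -0.002, -1.0]] 1.001035162963618
```

View pics/top0.png

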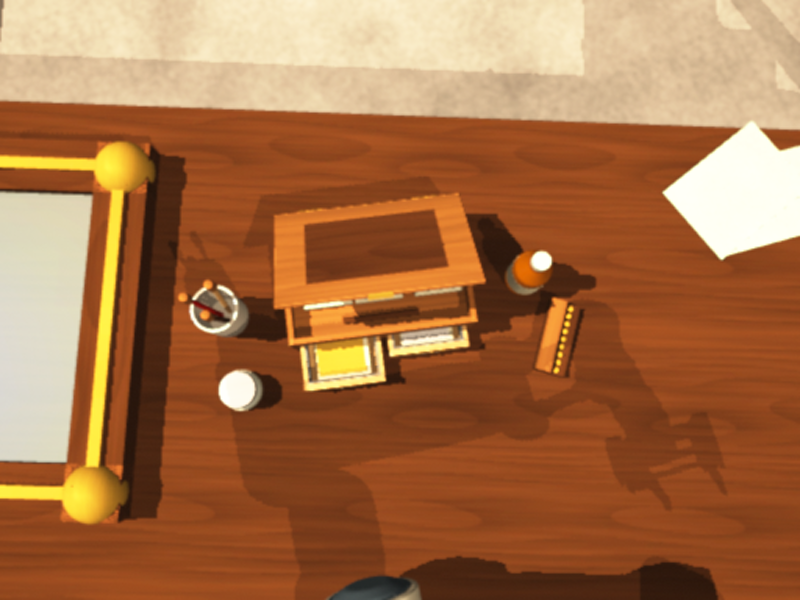

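View pics/side0.png

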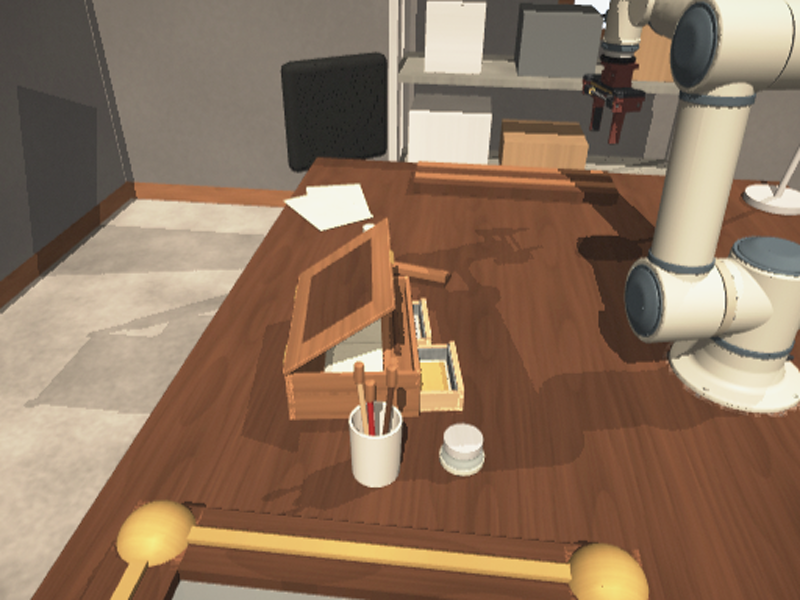

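The top view shows the case at about (380,270). The gold tray is out further, its front edge running (305,391)-(385,382), and the silver one runs (390,356)-(469,347). The lid's free edge runs (274,307)-(485,281). In the side view the lid is open, with its free end near (388,220). I'll zoom in for accurate corners.

```bash
python3 - <<'E'
import cv2
from rig import cams
a=cams.capture("top")[:,:,::-1];b=cams.capture("side")[:,:,::-1]
# top crop cols165-325 rows115-255 x5 ; side crop cols175-305 rows135-275 x4.2
cv2.imwrite("pics/t1.png",cv2.resize(a[130:250,165:325],None,fx=5,fy=5,interpolation=cv2.INTER_CUBIC))
cv2.imwrite("pics/s1.png",cv2.resize(b[130:280,170:320],None,fx=4,fy=4,interpolation=cv2.INTER_CUBIC))
E
```

```text
(no output)
```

View pics/t1.png

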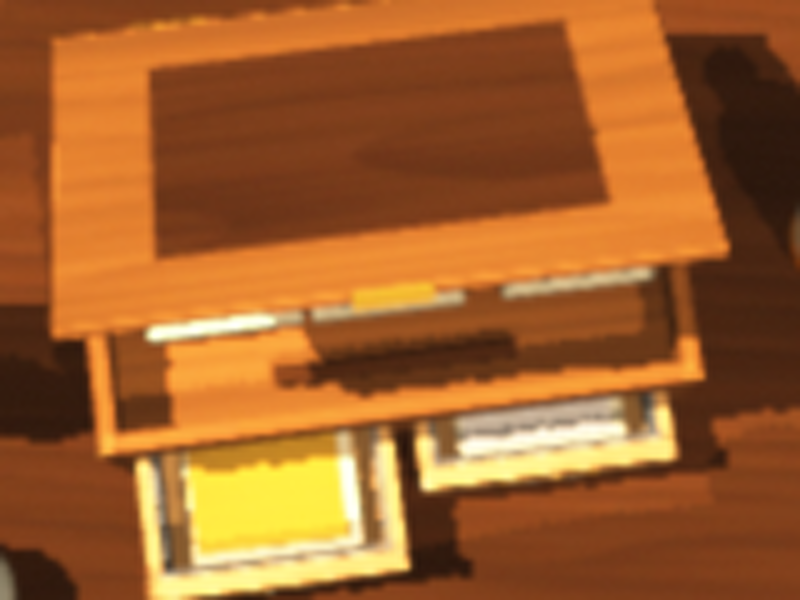

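View pics/s1.png

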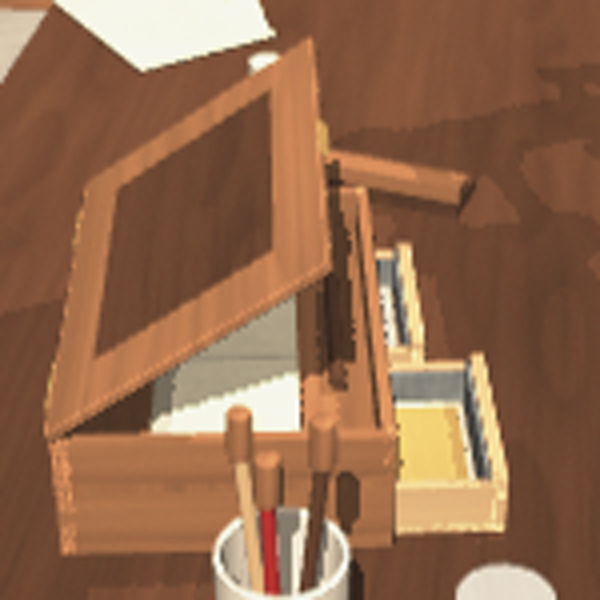

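The top crop gives the case front rim corners (103,456)/(703,381), the lid free corners (52,338)/(728,255), and the tray front edges (151,601)-(410,571) and (423,492)-(677,460). The side crop gives the lid free corners (330,272)/(310,40), the case front-left corner (394,434)/(392,547), and the left tray corner (507,487)/(503,532). Next I'll fit the whole model to these points.

```bash
cat > fit.py <<'E'
import numpy as np
from rig import cams
from scipy.optimize import least_squares
M={n:cams.camera_model(n) for n in("top","side")}
def proj(n,p):
    m=M[n];q=m["extrinsics"]@np.r_[p,1.];return np.array([m["fx"]*q[0]/q[2]+m["cx"],m["fy"]*q[1]/q[2]+m["cy"]])
def world(v,p):
    c,s=np.cos(v[2]),np.sin(v[2]);return np.array([v[0]+c*p[0]-s*p[1],v[1]+s*p[0]+c*p[1],p[2]])
def lid(v,d,y,h):
    a=v[5];return [100-d*np.cos(a)+h*np.sin(a),y,85+d*np.sin(a)+h*np.cos(a)]
def ray(n,u,w,z):
    m=M[n];R=m["extrinsics"][:3,:3];t=m["extrinsics"][:3,3];o=-R.T@t
    d=R.T@np.array([(u-m["cx"])/m["fx"],(w-m["cy"])/m["fy"],1]);return o+d*(z-o[2])/d[2]
T=lambda u,w:np.array([165+u/5-.5,130+w/5-.5]) 
S=lambda u,w:np.array([170+u/4-.5,130+w/4-.5])
C=lambda x,y,z:(lambda v:[x,y,z])
L=lambda y,h,d=200:(lambda v:lid(v,d,y,h))
F=lambda k,y,z:(lambda v:[-100-v[k],y,z])
obs=[("top",T(52,338),L(145,0)),("top",T(728,255),L(-145,0)),("top",T(103,456),C(-100,145,85)),("top",T(703,381),C(-100,-145,85)),
("top",T(151,601),F(3,133.5,43)),("top",T(410,571),F(3,6.5,43)),("top",T(423,492),F(4,-6.5,43)),("top",T(677,460),F(4,-133.5,43)),
("side",S(330,272),L(145,0)),("side",S(310,40),L(-145,8)),("side",S(394,434),C(-100,145,85)),("side",S(392,547),C(-100,145,0)),
("side",S(63,553),C(100,145,0)),("side",S(362,188),C(-100,-145,85)),("side",S(507,487),F(3,133.5,43)),("side",S(503,532),F(3,133.5,0)),
("side",S(484,355),F(3,6.5,43)),("side",S(410,245),F(4,-133.5,43)),("side",S(424,358),F(4,6.5-13,43))]
f=lambda v:np.concatenate([proj(n,world(v,g(v)))-p for n,p,g in obs])
if __name__=="__main__":
    r=least_squares(f,[600,0,0,60,30,.7],x_scale=[100,100,.1,10,10,.1],loss="soft_l1")
    v=r.x;print(np.round(v,4),"yawdeg",np.degrees(v[2]))
    print(np.round(f(v).reshape(-1,2),1).tolist())
    np.save("v.npy",v)
    W=lambda p:np.round(world(v,p),1)
    print("tray fronts",W([-100-v[3],70,21]),W([-100-v[4],-70,21]),"flush",W([-100,70,21]),W([-100,-70,21]))
    print("lid edge",W(lid(v,200,0,8)),"hinge",W([100,0,85]),"lid 170",W(lid(v,170,0,8)))
    for n,u,w,z in(("pot",218,310,95),("jar",241,390,45),("bottle",541,261,140),("mould",557,338,28)):
        print(n,np.round(ray("top",u/1.5625,w/1.5625,z),0))
E
python3 fit.py
```

```text
[6.556654e+02 5.191550e+01 1.557000e-01 7.115620e+01 3.370040e+01
 6.228000e-01] yawdeg 8.92162635681436
[[-0.1, 0.6], [0.1, 0.6], [-0.9, -0.4], [-0.4, -0.4], [-0.4, 0.3], [-0.8, -0.3], [-0.1, -0.2], [-0.2, -0.2], [0.5, -0.5], [-0.4, -1.6], [0.1, 0.7], [-0.5, -0.4], [-0.7, -0.0], [0.9, -0.3], [0.2, -2.6], [0.1, -0.4], [-0.3, -0.5], [0.1, -0.5], [0.4, -3.8]]
tray fronts [475.7  94.5  21. ] [534.4 -38.   21. ] flush [546.  105.6  21. ] [567.7 -32.7  21. ]
lid edge [598.6  43.  208.2] hinge [754.5  67.4  85. ] lid 170 [622.7  46.7 190.7]
pot [582. 286.  95.]
jar [464. 255.  45.]
bottle [ 664. -194.  140.]
mould [ 563. -247.   28.]
```

Request:
jog_arm --commands '[[[0,0,0,0,0,7.7],[29,-34,0,0,0,0],[29,-34,0,0,0,0],[29,-34,0,0,0,0],[29,-34,0,0,0,0],[29,-34,0,0,0,0],[29,-34,0,0,0,0],[29,-34,0,0,0,0],[29,-34,0,0,0,0],[29,-34,0,0,0,0],[29,-34,0,0,0,0],[29,-34,0,0,0,0],[29,-34,0,0,0,0],[29,-34,0,0,0,0],[26,-32,0,0,0,0],[0,0,0,0,10,0],[0,0,0,0,10,0],[0,0,0,0,10,0],[0,0,0,0,0,0]]]' --claw 1

```text
clock: 2.58
ee_pos: [493.9, -44.5, 231.2]
eef_rot: [[0.857, 0.153, 0.492], [0.132, -0.988, 0.077], [0.498, -0.001, -0.867]]
force: [0.3, 0.6, 0.5]
gripper_width: 0.007
grasp_force: 0.0
```

Request:
jog_arm --commands '[[[-14.5,0,25.1,0,0,0],[-14.5,0,25.1,0,0,0],[-14.5,0,25.1,0,0,0],[-14.5,0,25.1,0,0,0],[-14.5,0,25.1,0,0,0],[-14.5,0,25.1,0,0,0],[-14.5,0,25.1,0,0,0],[0,0,0,0,0,0],[8.7,0,5,0,0,0],[8.7,0,5,0,0,0],[4.3,0,2.5,0,0,0],[4.3,0,2.5,0,0,0],[4.3,0,2.5,0,0,0],[4.3,0,2.5,0,0,0],[4.3,0,2.5,0,0,0],[0,0,0,0,0,0]]]'

```text
clock: 4.58
ee_pos: [540.8, -37.2, 30.5]
eef_rot: [[0.856, 0.155, 0.494], [0.134, -0.988, 0.078], [0.5, -0.0, -0.866]]
force: [-0.1, 0.3, -0.4]
gripper_width: 0.002
grasp_force: 0.0
```

Request:
jog_arm --commands '[[[3.5,0,2,0,0,0],[3.5,0,2,0,0,0],[2.6,0,1.5,0,0,0],[1.3,0,0.7,0,0,0]]]'

```text
clock: 5.08
ee_pos: [552.9, -35.3, 30.4]
eef_rot: [[0.856, 0.155, 0.493], [0.134, -0.988, 0.078], [0.499, -0.0, -0.866]]
force: [-3.4, 0.7, 0.7]
gripper_width: 0.006
grasp_force: 2.0
```

```bash
python3 - <<'E'
import cv2
from rig import cams
a=cams.capture("top")[:,:,::-1];b=cams.capture("side")[:,:,::-1]
t=cv2.resize(a[150:260,185:315],None,fx=3.5,fy=3.5,interpolation=cv2.INTER_CUBIC)
s=cv2.resize(b[165:275,230:320],None,fx=3.5,fy=3.5,interpolation=cv2.INTER_CUBIC)
cv2.imwrite("pics/c2.png",cv2.hconcat([t,s]))
E
```

```text
(no output)
```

View pics/c2.png

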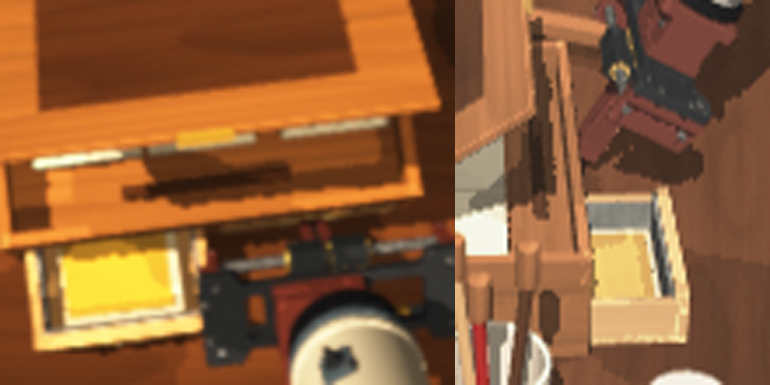

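The right tray is nearly flush: only a sliver shows under the rim, at about (300,215) in the picture. I'll push on until it meets the back wall.

Request:
jog_arm --commands '[[[0.9,0,0.5,0,0,0],[0.9,0,0.5,0,0,0]]]'

```text
clock: 5.42
ee_pos: [553.6, -35.2, 30.2]
eef_rot: [[0.857, 0.156, 0.491], [0.135, -0.988, 0.077], [0.497, -0.0, -0.868]]
force: [-20.0, -2.3, 9.5]
gripper_width: -0.0
grasp_force: 10.1
```

Request:
jog_arm --commands '[[[0.9,0,0.5,0,0,0],[0.9,0,0.5,0,0,0]]]'

```text
clock: 5.68
ee_pos: [554.1, -35.1, 30.2]
eef_rot: [[0.859, 0.156, 0.487], [0.136, -0.988, 0.077], [0.493, -0.0, -0.87]]
force: [-39.9, -4.6, 22.2]
gripper_width: 0.005
grasp_force: 20.0
```

Request:
jog_arm --commands '[[[-17.3,0,-10,0,0,0],[-17.3,0,-10,0,0,0],[-17.3,0,-10,0,0,0],[-17.3,0,-10,0,0,0],[-17.3,0,-10,0,0,0],[0,-28,0,0,0,0],[0,-28,0,0,0,0],[0,-28,0,0,0,0],[0,-28,0,0,0,0],[0,-28,0,0,0,0],[0,0,0,0,0,0]]]'

```text
clock: 7.05
ee_pos: [441.8, 90.2, 30.7]
eef_rot: [[0.856, 0.159, 0.492], [0.138, -0.987, 0.08], [0.498, -0.001, -0.867]]
force: [0.3, -0.2, 0.6]
gripper_width: 0.005
grasp_force: 0.0
```

Request:
jog_arm --commands '[[[8.7,0,5,0,0,0],[4.3,0,2.5,0,0,0],[4.3,0,2.5,0,0,0],[4.3,0,2.5,0,0,0],[4.3,0,2.5,0,0,0],[4.3,0,2.5,0,0,0],[4.3,0,2.5,0,0,0],[4.3,0,2.5,0,0,0],[4.3,0,2.5,0,0,0],[4.3,0,2.5,0,0,0],[4.3,0,2.5,0,0,0],[4.3,0,2.5,0,0,0],[4.3,0,2.5,0,0,0],[4.3,0,2.5,0,0,0],[4.3,0,2.5,0,0,0],[2.6,0,1.5,0,0,0],[2.6,0,1.5,0,0,0],[0,0,0,0,0,0]]]'

```text
clock: 9.3
ee_pos: [526.6, 101.7, 29.6]
eef_rot: [[0.857, 0.155, 0.491], [0.134, -0.988, 0.077], [0.497, -0.0, -0.868]]
force: [-0.2, 0.0, 0.3]
gripper_width: 0.007
grasp_force: 0.2
```

Request:
jog_arm --commands '[[[1.7,0,1,0,0,0],[1.7,0,1,0,0,0],[1.7,0,1,0,0,0],[1.7,0,1,0,0,0]]]'

```text
clock: 9.8
ee_pos: [532.1, 102.6, 29.2]
eef_rot: [[0.861, 0.155, 0.485], [0.135, -0.988, 0.077], [0.491, -0.0, -0.871]]
force: [-40.6, -6.4, 26.7]
gripper_width: 0.001
grasp_force: 20.2
```

Request:
jog_arm --commands '[[[-13,0,-7.5,0,0,0],[-13,0,-7.5,0,0,0],[-13,0,-7.5,0,0,0],[-13,0,-7.5,0,0,0],[12.5,0,-21.7,0,0,0],[12.5,0,-21.7,0,0,0],[12.5,0,-21.7,0,0,0],[12.5,0,-21.7,0,0,0],[12.5,0,-21.7,0,0,0],[12.5,0,-21.7,0,0,0],[12.5,0,-21.7,0,0,0],[12.5,0,-21.7,0,0,0],[12.5,0,-21.7,0,0,0],[0,0,0,0,-10,0],[0,0,0,0,-10,0],[0,0,0,0,-10,0],[0,0,0,0,0,0]]]'

```text
clock: 11.92
ee_pos: [477.5, 93.8, 251.1]
eef_rot: [[0.988, 0.155, -0.011], [0.155, -0.988, -0.001], [-0.011, -0.001, -1.0]]
force: [-0.2, 0.2, -0.4]
gripper_width: 0.005
grasp_force: 0.0
```

Request:
jog_arm --commands '[[[26,13.8,0,0,0,0],[26,13.8,0,0,0,0],[26,13.8,0,0,0,0],[26,13.8,0,0,0,0],[26,13.8,0,0,0,0],[0,0,10,0,0,0],[0,0,10,0,0,0],[0,0,10,0,0,0],[0,0,10,0,0,0],[0,0,8,0,0,0],[0,0,8,0,0,0],[0,0,8,0,0,0],[0,0,8,0,0,0]]]'

```text
clock: 13.55
ee_pos: [614.5, 45.5, 182.2]
eef_rot: [[0.988, 0.155, -0.004], [0.155, -0.988, -0.0], [-0.004, -0.0, -1.0]]
force: [-0.7, -0.1, 1.0]
gripper_width: 0.002
grasp_force: 0.7
```

Request:
jog_arm --commands '[[[0,0,8,0,0,0],[0,0,8,0,0,0],[0,0,8,0,0,0],[0,0,8,0,0,0],[0,0,8,0,0,0],[0,0,8,0,0,0],[0,0,8,0,0,0],[0,0,6,0,0,0],[0,0,4,0,0,0],[0,0,3,0,0,0],[0,0,0,0,0,0]]]'

```text
clock: 14.92
ee_pos: [614.2, 45.6, 113.3]
eef_rot: [[0.988, 0.155, -0.004], [0.155, -0.988, -0.0], [-0.004, -0.0, -1.0]]
force: [0.8, 0.2, 0.8]
gripper_width: 0.006
grasp_force: 0.0
```

Request:
jog_arm --commands '[[[0,0,2,0,0,0],[0,0,1,0,0,0],[0,0,1,0,0,0]]]'

```text
clock: 15.3
ee_pos: [614.1, 45.5, 109.7]
eef_rot: [[0.988, 0.155, -0.004], [0.155, -0.988, -0.0], [-0.004, -0.0, -1.0]]
force: [-1.2, -0.2, 2.3]
gripper_width: 0.007
grasp_force: 0.6
```

Request:
jog_arm --commands '[[[0,0,1.5,0,0,0],[0,0,1.5,0,0,0],[0,0,1,0,0,0],[0,0,1,0,0,0],[0,0,0,0,0,0]]]'

```text
clock: 15.92
ee_pos: [614.2, 45.6, 104.5]
eef_rot: [[0.988, 0.155, -0.004], [0.155, -0.988, -0.0], [-0.004, -0.0, -1.0]]
force: [0.5, 0.4, 0.1]
gripper_width: 0.006
grasp_force: 0.0
```

Request:
jog_arm --commands '[[[0,0,1,0,0,0],[0,0,1,0,0,0],[0,0,0,0,0,0]]]'

```text
clock: 16.3
ee_pos: [614.2, 45.5, 104.3]
eef_rot: [[0.988, 0.155, -0.003], [0.155, -0.988, -0.0], [-0.003, -0.0, -1.0]]
force: [-4.2, 0.6, 7.7]
gripper_width: 0.008
grasp_force: 3.6
```

Force is rising with no further movement, so the lid is on its stop. One more small press, then retreat and look.

Request:
jog_arm --commands '[[[0,0,1.5,0,0,0],[0,0,0,0,0,0]]]'

```text
clock: 16.55
ee_pos: [614.3, 45.5, 104.2]
eef_rot: [[0.988, 0.155, -0.002], [0.155, -0.988, -0.0], [-0.002, -0.0, -1.0]]
force: [-6.3, 0.0, 12.6]
gripper_width: 0.006
grasp_force: 6.3
```

Request:
jog_arm --commands '[[[0,0,-10,0,0,0],[0,0,-20,0,0,0],[0,0,-40,0,0,0],[0,0,-40,0,0,0],[-30,30,-20,0,0,0],[-40,40,0,0,0,0],[-40,40,0,0,0,0],[-40,40,0,0,0,0],[-40,40,0,0,0,0],[-40,40,0,0,0,0],[0,40,0,0,0,0],[0,0,0,0,0,0]]]'

```text
clock: 18.05
ee_pos: [428.8, -258.9, 232.4]
eef_rot: [[0.988, 0.151, -0.004], [0.151, -0.988, -0.001], [-0.004, 0.0, -1.0]]
force: [0.2, 1.1, -0.1]
gripper_width: 0.006
grasp_force: 0.0
```

```bash
python3 - <<'E'
import cv2,numpy as np
from rig import cams
from fit import *
v=np.load("v.npy");v[3]=v[4]=0;v[5]=0
pts={"top":[L(y,8) for y in(145,-145)]+[C(-100,y,0) for y in(145,-145)],"side":[L(145,8),L(-145,8),C(-100,145,0),C(-100,-145,0)]}
o=[]
for n,(r,c) in {"top":(125,170),"side":(150,180)}.items():
    im=cams.capture(n)[r:r+130,c:c+130,::-1]
    im=cv2.resize(im,None,fx=3,fy=3,interpolation=cv2.INTER_CUBIC)
    for g in pts[n]:
        p=(proj(n,world(v,g(v)))-[c,r]+.5)*3;cv2.drawMarker(im,tuple(int(q) for q in p),(0,255,0),0,8)
    o.append(im)
cv2.imwrite("pics/e.png",cv2.hconcat(o))
cv2.imwrite("pics/e2.png",cv2.hconcat([cv2.resize(cams.capture(n)[:,:,::-1],(400,300)) for n in("top","side")]))
E
```

```text
(no output)
```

View pics/e.png

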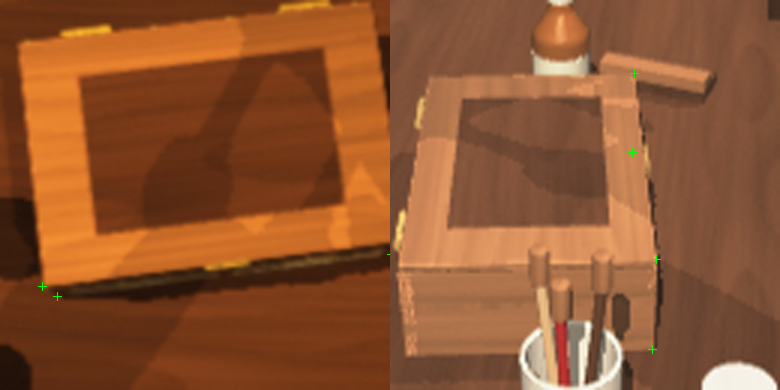

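View pics/e2.png

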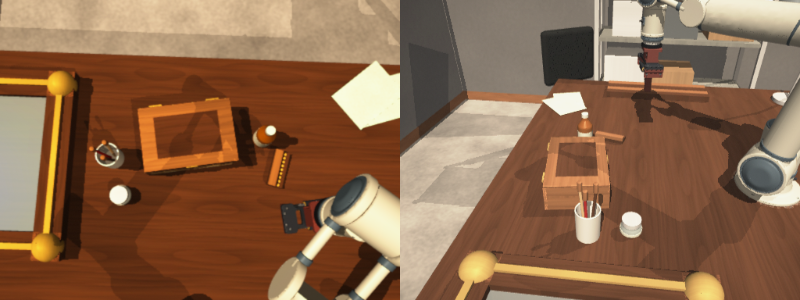

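The lid sits level on its predicted corners (side crop (655,258) and (633,73)). No tray shows in front of the case, the surrounding items have not moved, and the arm is clear.

```bash
python3 -c "
from rig import manip
print(manip.close_job())"
```

```text
the job is handed in; nothing more can be done
None
```

The job is handed in, verdict not shown: both trays were pushed to the back wall with fronts flush, the lid was pressed onto its stop, and the pot, bottle, jar and moulding look unmoved in the final pictures.

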